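Seat a brass seal blank and hold the inspection mirror on its mark

TASK

On the brassware counter, set the round brass seal blank, red mark up, fully down into the round nest of the inspection station and let go of it. Then take the brass knob of the sprung mirror and tilt it until the little camera sees the red mark in the mirror (its green aiming line, folded by the mirror, meets the middle of the mark), and finish still holding the mirror steady at that angle. Leave the other wares where they are.

Things in the scene. Friction and masses are not known exactly. Their poses are not given: they have to be found in the camera images.
- seal: Loose round brass blank, 48 mm diameter, 24 mm thick, about 0.33 kg, standing flat with the red mark up. Origin: centre of its underside; z up.
- seal_mark (a point): Centre of the round red mark (20 mm across) in the middle of the blank's top face, 24 mm above the blank's origin.
- die_round: Fixed grey die block, 84 x 84 x 16 mm, with a round pocket of 51 mm diameter (2 mm chamfer), 7 mm deep, in its middle, on the station's 12 mm thick base board. It lies in the nearer or the farther of two places from the mirror. Origin: centre of its underside.
- die_round_hole0 (a point): Centre of the round pocket's mouth, on the die's top face (28 mm above the table); the pocket floor is 7 mm lower, so the seated blank's origin is 7 mm below this point and 17 mm of the blank stands proud.
- die_square: Fixed grey die block of the same outer size with a 43 mm square pocket, 7 mm deep, which the round blank does not enter; not used. Origin: centre of its underside.
- station: Fixed inspection station: dark steel base board 120 mm (x) by 480 mm (y, from -255 to +225) by 12 mm, an upright two-post fork carrying the tilting mirror near its +y end, and a small grey camera on a post near its -y end. Dies, camera lens, mirror centre and knob all lie in its plane x = 0. Origin: on the table, on the board's centre line; axes x across and y along the board, z up.
- lens (a point): Front of the camera's lens, in the station frame at (0, -180, 170) mm. The camera looks level along the station's +y at the mirror's centre.
- mirror_tilt (a joint): Tilt of the mirror in rad about the level axis along the station's x through (0, 170, 170) mm: 0 (spring-held rest at the stop) = mirror upright, facing the camera along -y; it grows to 0.75 as the top with the knob is moved towards the camera (-y) and the mirror looks down at the dies. A spring drives it back to 0 when let go: about 0.15 N m at 0 and 0.25 N m at 0.4 rad (2 to 3 N at the knob).
- mirror: The tilting mirror: panel 74 mm wide (x), 66 mm high, 6 mm thick in a black frame, with a thin stalk (6 mm) up from its top edge to a ball knob. Origin: on the tilt axis, at the centre of the mirror face; its -y axis is the normal of the reflecting face, z runs up to the knob.
- mirror_knob (a point): Centre of the brass ball knob, 26 mm diameter, in the mirror frame at (0, 4, 88) mm, so 88 mm from the tilt axis and 258 mm above the table at rest. The bare stalk below it is 42 mm long down to the frame. The ball can be pinched from above.
- sight_line (a point): The camera's line of sight after the mirror, drawn as a thin green aiming line (2 mm thick, 345 mm long; it has no substance and is drawn on through solid things). Origin: the mirror's centre, on the tilt axis; the line runs along this frame's -y axis. It turns twice as far as the mirror: level towards the lens when mirror_tilt is 0, pointing down by 2 x mirror_tilt otherwise. x is the tilt axis.
- square_seal: Bystander: loose square brass blank, 38 x 38 x 24 mm. Origin: centre of underside.
- bowl: Bystander: loose small copper bowl, 84 mm wide, 45 mm high. Origin: centre of underside.
- bell: Bystander: loose brass hand bell, 68 mm wide, 104 mm high. Origin: centre of underside.
There are look-alikes about, which are no part of the job. What is shaped like the seal but pink or turquoise is not meant.

How it is judged:
By the outcome, as a careful person would: the job done as asked, in the order asked, and still so for the second after the job is handed in, while the arm keeps its last pose, push and grip.
It also fails if it takes over 56 s, if anything falls off the work surface, if the arm or the gripper's body presses on something with over 40 N, if the wrist force passes 120 N, or if a joint passes its speed limit or range.

ROBOT

A 6-joint arm with a two-finger parallel gripper is mounted at the origin on the work surface. World frame = base frame: x ahead of the robot, y to its left, z up, the work surface at z = 0. Lengths are in mm, angles in rad, forces in N, time in s.
With the tool pointing down it reaches from about 275 to 850 mm from the base axis. Payload 5.2 kg.
Tool frame: the origin (TCP) lies on the centre line of the jaws, within the pads' length; the fingertips stand 22 mm ahead of it and the grasp point (between the pads) lies 3 mm ahead of it; y points along the fingers, z is the direction in which the jaws open and shut, and the axes are right-handed (so a half turn about y gives the same grasp; the last joint's range is limited). The gripper opens to 85 mm and grips with 20 to 120 N. Pads are 22 mm wide; open, the fingers measure 114 mm over their backs; the gripper's body (76 mm by 85 mm) begins 54 mm behind the grasp point. The pads swing forward as they close: fully open they stand 13 mm farther back than shut.
Start: joints at [-1.469, 0.259, 1.535, -0, 1.348, -0.203], TCP at [165.077, -524.647, 253.31] pointing down, gripper open.
Joint ranges: [-3.14, 3.14], [-0.91, 2.08], [0.19, 2.58], [-1.22, 4.36], [0.22, 2.71], [-3.12, 3.12]. Speed limits (rad/s): [2.57, 2.57, 3.14, 3.14, 3.14, 3.14].

INTERFACE

Orientations are given as a unit quaternion [w, x, y, z].
In Python, from workcell import manip gives the robot as it stands. Calls block until the motion is done:
- manip.move_ptp(position, orientation): joint-space move of the TCP to a pose.
- manip.move_linear(position, ori=None, rate=150): straight line of the TCP; ori=None keeps the orientation; rate is the mean speed in mm/s.
- manip.movej(angles): joint-space move.
- manip.command_gripper(opening): finger opening in mm; the grip force is fixed at half the most; returns when the fingers have stopped.
- manip.wait(seconds).
- manip.inverse_kinematics(position, orientation): joint angles nearest the present ones, or None.
- manip.sense(): the state.
- manip.grab_frame(name): name is "scene" or "top" or "wrist"; returns a dict with "color" (420x560x3 uint8, red, green, blue), "depth" (420x560 float32, mm along the optical axis (not along the pixel's ray), 0 where there is no reading), "vfov" (degrees; the focal length in pixels is half the picture's height over the tangent of half this angle, whatever the lens; pixels are square), "cx", "cy" (the principal point, pixels), "R" (3x3) and "t" (3): a world point X has camera coordinates R X + t. Camera axes: x right, y down, z forward; pixel columns grow to the right and rows downward; lengths in mm; the calibration is good to about 2 mm. The wrist camera is an equidistant fisheye: a pixel r from the principal point sees the ray r / f radians off the axis. A picture is of the moment at which its call begins.
A pose or a line that the arm cannot do raises manip.MotionError and nothing moves.
- manip.job_done(): hands the job in, once; it reports no verdict.
The state is a dict: "time": time; "joints": joint angles; "joint_vel": joint speeds; "joint_efforts": joint torques, N m; "eef_pos": TCP position; "orientation": TCP orientation; "contact_force": force on the tool from outside, world axes, zero at the start; "torque": the same for the moment, N m; "grip_width": finger opening in mm.
Only numpy, scipy, OpenCV 4.12 (cv2) and the standard library are available. Lean on these libraries where they do the work, as an engineer would, in place of code of your own. Each camera call takes 0.05 s, during which the arm holds its last target.

## Working session

There is one attempt and no reset: what is moved stays moved. The work goes in short steps, each a Python script; the robot and the scene stay as the last script left them, time stands still between calls to the robot, and variables do not carry over. Pictures are saved under pics/ and viewed, and the job is handed in when it is done.

```bash
mkdir -p pics
cat > h.py <<'E'
import numpy as np, cv2
from workcell import manip
def save(f,n): cv2.imwrite('pics/'+n+'.png',cv2.cvtColor(f['color'],cv2.COLOR_RGB2BGR))
def foc(f): return 210/np.tan(np.radians(f['vfov']/2))
def cloud(f):
    d=f['depth'];F=foc(f);v,u=np.mgrid[0:d.shape[0],0:d.shape[1]]
    P=np.stack([(u-f['cx'])/F*d,(v-f['cy'])/F*d,d],-1)
    return (P-np.array(f['t']))@np.array(f['R'])
def proj(f,X):
    c=np.array(f['R'])@np.array(X)+np.array(f['t']);return foc(f)*c[:2]/c[2]+[f['cx'],f['cy']]
E
python3 - <<'E'
from h import *
import pickle
for n in('scene','top','wrist'):
    f=manip.grab_frame(n);save(f,n+'0');pickle.dump(dict(f),open(n+'0.pkl','wb'))
    print(n,f['vfov'],f['t'],np.round(f['R'],2).tolist())
s=manip.sense();print(s)
E
```

```text
scene 44.215951250635136 [ 151.01746804 -158.55078664 1584.22196971] [[-0.26, 0.97, -0.0], [0.59, 0.16, -0.79], [-0.76, -0.21, -0.61]]
top 50.67534432361727 [ -14.90697744  518.08974516 1039.33871489] [[-0.01, -1.0, 0.02], [-0.98, 0.01, -0.19], [0.19, -0.02, -0.98]]
wrist 65.70646984690485 [-548.98135153  -39.20905868  380.4648366 ] [[0.3, -0.95, -0.0], [-0.91, -0.29, 0.3], [-0.29, -0.09, -0.95]]
{'time': 0.15, 'joints': array([-1.46876677e+00,  2.59169476e-01,  1.53583025e+00,  1.16934475e-05,
        1.34801992e+00, -2.02793101e-01]), 'joint_vel': array([-0.00041033, -0.00144102, -0.00369628,  0.00081689, -0.00059746,
        0.00055023]), 'joint_efforts': array([ 1.95502304e-03, -4.46386313e+01, -2.90820801e+01, -3.44953078e-04,
        8.14855361e-03, -2.35974269e-06]), 'eef_pos': array([ 165.05858456, -524.25168287,  252.66953129]), 'orientation': array([ 0.10738283, -0.10732396,  0.69941353, -0.69840619]), 'contact_force': array([0.16128438, 0.0993202 , 0.5159679 ]), 'torque': array([-0.02876794, -0.00391777, -0.05020358]), 'grip_width': 85.61242319285812}
```

View pics/scene0.png

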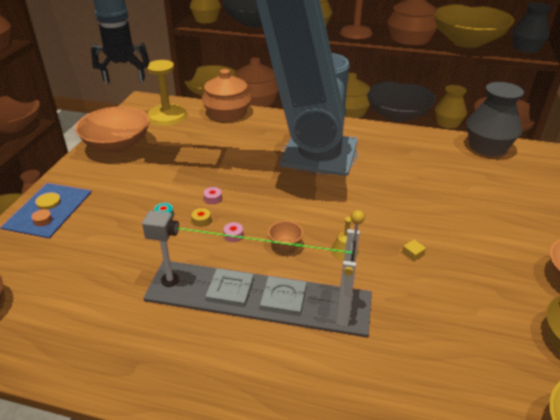

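View pics/top0.png

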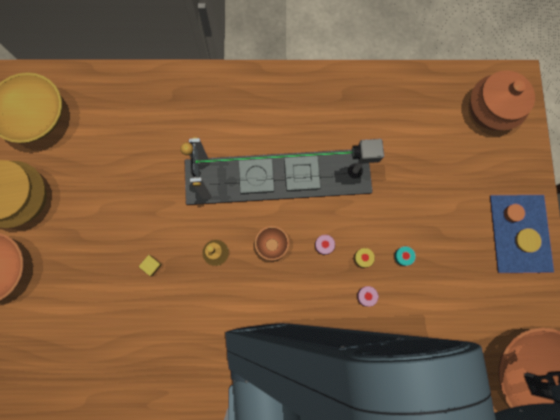

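In the top picture, the possible seals are: yellow disc with red mark (365,258), pink ones (325,244) and (368,297), turquoise (405,256), and unmarked discs on the blue cloth (529,240) and (515,212). By the description I choose (365,258). The round die appears to be the one nearer the mirror, at (256,176). Next I'll check a close crop and measure.

Run:
```python
from h import *
import pickle
f=pickle.load(open('top0.pkl','rb'));C=f['color'];P=cloud(f)
a=cv2.resize(C[220:320,290:430],None,fx=4,fy=4,interpolation=2)
b=cv2.resize(C[125:215,175:395],None,fx=3,fy=3,interpolation=2)
o=np.zeros((400+270,660,3),np.uint8);o[:400,:560]=a;o[400:,:660]=b
o=cv2.resize(o,None,fx=.88,fy=.88);cv2.imwrite('pics/crop.png',o[:,:,::-1])
# seal: by height
m=(P[...,2]>15)&(P[...,2]<35);m[:,:]&=True
n,l,st,ce=cv2.connectedComponentsWithStats(m.astype(np.uint8))
for i in range(1,n):
    if st[i,4]>60:
        q=P[l==i];print(ce[i].round(),st[i,4],np.median(q,0).round(1),q.min(0).round(),q.max(0).round())
r=C.astype(int)
red=(r[...,0]>150)&(r[...,1]<60)&(r[...,2]<80)
n,l,st,ce=cv2.connectedComponentsWithStats(red.astype(np.uint8))
for i in range(1,n):
    if st[i,4]>20: print('red',ce[i],P[l==i].mean(0))
# table height check
print(P[340,150],P[230,300:310:3])
# board outline
m=(P[...,2]>7)&(P[...,2]<17)&(r.max(-1)<90);m[:120]=0;m[215:]=0;m[:,:170]=0;m[:,395:]=0
rc=cv2.minAreaRect(P[m][:,:2].astype(np.float32));print('board',rc,P[m][:,2].mean())
```

```text
[104.  20.] 957 [1050.1  452.7   24.7] [1045.  183.   15.] [1116.  740.   35.]
[301. 174.] 1131 [615.6 -77.3  27.4] [ 559. -128.   15.] [665. -26.  35.]
[255. 176.] 1130 [608.1  39.5  27.6] [559.  -7.  15.] [658.  92.  35.]
[354. 172.] 150 [ 619.1 -212.9   18.7] [ 598. -236.   15.] [ 643. -196.   32.]
[514. 213.] 275 [ 509.7 -615.8   26. ] [ 489. -641.   15.] [ 533. -595.   33.]
[271. 243.] 333 [440.9   0.8  23.4] [402. -34.  15.] [471.  35.  35.]
[528. 240.] 429 [ 441.5 -647.8   18.3] [ 411. -679.   15.] [ 470. -617.   24.]
[324. 244.] 294 [ 433.3 -131.2   25. ] [ 410. -156.   16.] [ 457. -108.   34.]
[216. 254.] 146 [408.7 130.6  23.4] [387. 113.  15.] [445. 170.  35.]
[405. 256.] 300 [ 403.  -330.4   24.4] [ 381. -355.   16.] [ 426. -307.   31.]
[364. 258.] 300 [ 399.  -228.9   24.9] [ 376. -252.   16.] [ 423. -206.   32.]
[149. 265.] 259 [385.4 299.5  25.4] [359. 275.  16.] [410. 324.  31.]
[367. 296.] 316 [ 306.4 -232.8   24.8] [ 283. -257.   15.] [ 328. -209.   31.]
red [368. 296.] [ 306.54839578 -234.15419381   25.06289915]
[206.49175704 295.61771408  -1.38885666] [[ 4.73199105e+02 -7.32090246e+01  1.03044561e+00]
 [ 4.73032391e+02 -8.08112613e+01  1.82004481e+00]
 [ 4.73320136e+02 -8.86459107e+01 -4.49533703e-01]
 [ 4.73101395e+02 -9.62206736e+01  6.90331295e-01]]
board ((612.2847900390625, -17.73223876953125), (120.56507873535156, 476.0736999511719), 3.235370397567749) 12.813045226643661
```

View pics/crop.png

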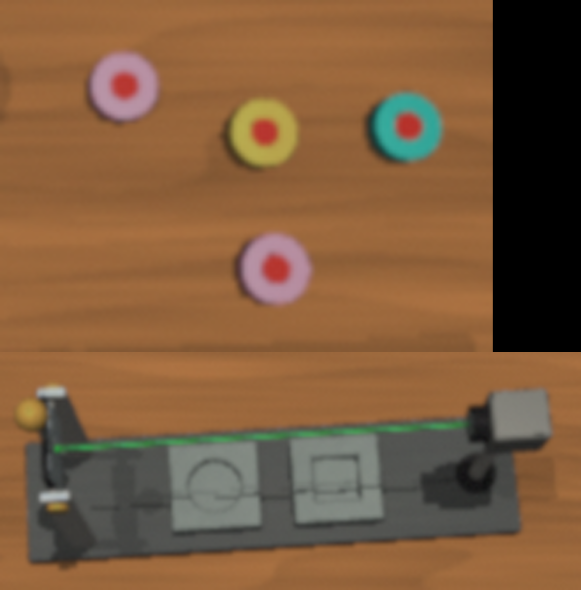

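The crop confirms it: brass disc with a red mark at (365,258) in the top view, round pocket in the die nearer the mirror. I'll hover over the seal and measure it with the wrist camera.

```bash
cat >> h.py <<'E'
from scipy.spatial.transform import Rotation as Ro
def quat(jaw,down=(0,0,-1)):
    y=np.array(down,float);y/=np.linalg.norm(y);z=np.array(list(jaw)+[0]*(3-len(jaw)),float);z-=y*(y@z);z/=np.linalg.norm(z)
    q=Ro.from_matrix(np.stack([np.cross(y,z),y,z],1)).as_quat();return q[[3,0,1,2]]
def wproj(f,X):
    c=np.array(f['R'])@np.array(X,float)+np.array(f['t']);th=np.arctan2(np.hypot(c[0],c[1]),c[2]);r=foc(f)*th
    return r*c[:2]/np.hypot(c[0],c[1])+[f['cx'],f['cy']]
def wray(f,u,v,z):  # point on plane height z
    d=np.array([u-f['cx'],v-f['cy']]);r=np.linalg.norm(d);th=r/foc(f)
    c=np.array([*(np.sin(th)*d/r),np.cos(th)]);R=np.array(f['R']);o=-R.T@np.array(f['t']);w=R.T@c
    return o+w*(z-o[2])/w[2]
E
python3 - <<'E'
from h import *
s=manip.sense();print(Ro.from_quat(s['orientation'][[1,2,3,0]]).as_matrix().round(2).tolist())
for a in(-35,145):
    q=quat([np.cos(np.radians(a)),np.sin(np.radians(a))]);print(a,manip.inverse_kinematics([399,-229,140],q))
a=-35 
qs=[quat([np.cos(np.radians(a)),np.sin(np.radians(a))]) for a in(-35,145)]
q=min(qs,key=lambda q:abs(manip.inverse_kinematics([399,-229,140],q)[5]))
manip.move_ptp([399,-229,140],q)
f=manip.grab_frame('wrist');save(f,'wrist1');s=manip.sense();print(s['time'],s['eef_pos'])
print(wproj(f,[399.5,-229.5,24]))
r=f['color'].astype(int);red=(r[...,0]>130)&(r[...,1]<70)&(r[...,2]<80)
n,l,st,ce=cv2.connectedComponentsWithStats(red.astype(np.uint8))
for i in range(1,n):
    if st[i,4]>30: print(ce[i],st[i],wray(f,*ce[i],24))
E
```

```text
[[-0.95, -0.0, 0.3], [-0.3, 0.0, -0.95], [-0.0, -1.0, -0.0]]
-35 [-7.64270483e-01  2.13289429e-01  1.90105882e+00 -4.44089210e-16
  1.02724440e+00 -1.53405244e-01]
145 [-7.64270483e-01  2.13289429e-01  1.90105882e+00 -4.44089210e-16
  1.02724440e+00  2.98818741e+00]
1.6583 [ 399.12764467 -230.35564793  140.43385195]
[273.40841826 209.74696521]
[234.72014925  79.61007463] [222  67  26  26 536] [ 433.14403694 -133.37850826   24.        ]
[274.71656687 210.88223553] [262 199  26  25 501] [ 399.79473889 -230.82841378   24.        ]
[188.25       253.56481481] [173 250  34  10 108] [ 319.86999663 -220.22976742   24.        ]
[189.06563707 274.50965251] [181 265  17  20 259] [ 307.16745132 -235.73101053   24.        ]
[344.00662252 298.56953642] [334 290  21  18 302] [ 403.00550176 -332.74875011   24.        ]
```

View pics/wrist1.png

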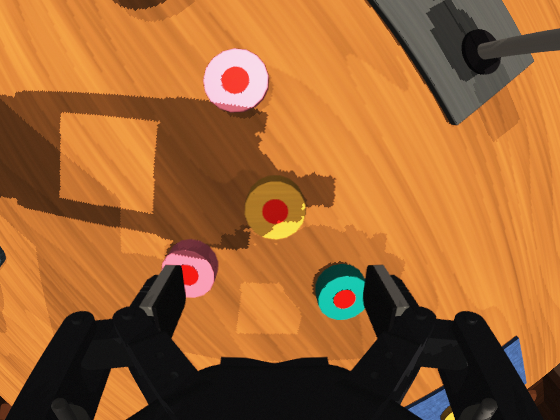

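The wrist view shows the brass disc at (275,211), centred between the jaws and clear of the pink (190,270) and turquoise (344,298) ones. Grasping now.

Run:
```python
from h import *
manip.command_gripper(70)
q=manip.sense()['orientation'];q=quat([np.cos(np.radians(-35)),np.sin(np.radians(-35))])
manip.move_linear([399.7,-230.5,60],q,rate=150)
manip.move_linear([399.7,-230.5,31],q,rate=80)
f=manip.grab_frame('wrist');save(f,'wrist2')
s=manip.sense();print(s['time'],s['eef_pos'],s['contact_force'])
manip.command_gripper(40);s=manip.sense();print(s['grip_width'],s['eef_pos'],s['contact_force'],s['time'])
manip.move_linear([399.7,-230.5,130],rate=120)
f=manip.grab_frame('wrist');save(f,'wrist3')
s=manip.sense();print(s['grip_width'],s['contact_force'],s['time'])
```

```text
3.2083 [ 400.02673498 -230.82136521   31.50340484] [-0.04956605  0.17085562  0.36996476]
45.6330929501476 [ 399.94773827 -230.72854567   32.03881621] [-1.82828104  1.80187348  8.02614054] 3.5667
45.58508741376895 [-0.9032981   0.33812032 -3.40872261] 4.5917
```

View pics/wrist3.png

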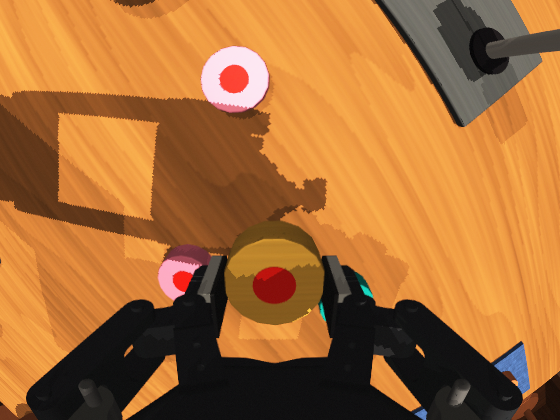

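Run:
```python
from h import *
f=manip.grab_frame('wrist');s=manip.sense()
R=np.array(f['R']);o=-R.T@np.array(f['t']);T=Ro.from_quat(s['orientation'][[1,2,3,0]]).as_matrix()
print('cam in tool',T.T@(o-s['eef_pos']),'world off',o-s['eef_pos'], 'axis tool',T.T@R[2])
r=f['color'].astype(int);red=(r[...,0]>100)&(r[...,1]<50)&(r[...,2]<60)
n,l,st,ce=cv2.connectedComponentsWithStats(red.astype(np.uint8))
for i in range(1,n):
    if st[i,4]>300:
        w=wray(f,*ce[i],s['eef_pos'][2]-8);print(ce[i],st[i],w,T.T@(w-s['eef_pos']))
th=np.radians(3.4);ex=np.array([np.cos(th),np.sin(th)]);ey=np.array([-ex[1],ex[0]])
die=np.array([608.1,39.5])
for sg in(1,-1):
  for p,z in(([*(die-80*ey)],150),([*die],60)):
    print(sg,manip.inverse_kinematics([*p,z],quat(sg*ex)))
```

```text
cam in tool [-7.81310667e+01 -1.20838240e+02 -3.21451538e-03] world off [ 44.99371717  63.8280846  120.86308347] axis tool [3.04071154e-01 9.52649323e-01 3.86522821e-05]
[273.9536 284.9872] [ 253  267   43   37 1250] [ 399.03652445 -230.22428756  121.06779111] [0.24494884 7.99987384 0.03167353]
1 [-2.47159237e-01  4.53955301e-01  1.51271052e+00 -4.44089210e-16
  1.17492683e+00 -3.06500431e-01]
1 [-1.17975444e-01  5.46892269e-01  1.61071944e+00 -4.44089210e-16
  9.83980949e-01 -1.77316639e-01]
-1 [-2.47159237e-01  4.53955301e-01  1.51271052e+00 -4.44089210e-16
  1.17492683e+00  2.83509222e+00]
-1 [-1.17975444e-01  5.46892269e-01  1.61071944e+00 -4.44089210e-16
  9.83980949e-01  2.96427602e+00]
```

Run:
```python
from h import *
th=np.radians(3.4);ex=np.array([np.cos(th),np.sin(th)]);ey=np.array([-ex[1],ex[0]])
die=np.array([608.1,39.5]);q=quat(-ey)
manip.move_ptp([*(die-75*ex),130],q)
manip.wait(.2)
f=manip.grab_frame('wrist');s=manip.sense();print(s['time'],s['eef_pos'],s['grip_width']);save(f,'wrist4')
import pickle;pickle.dump((dict(f),s),open('w4.pkl','wb'))
g=manip.grab_frame('top');save(g,'top4')
print(wproj(f,[*die,28]))
```

```text
6.25 [533.21666883  34.28699568 130.03506501] 45.533923775211704
[272.75712676 111.58711028]
```

View pics/wrist4.png

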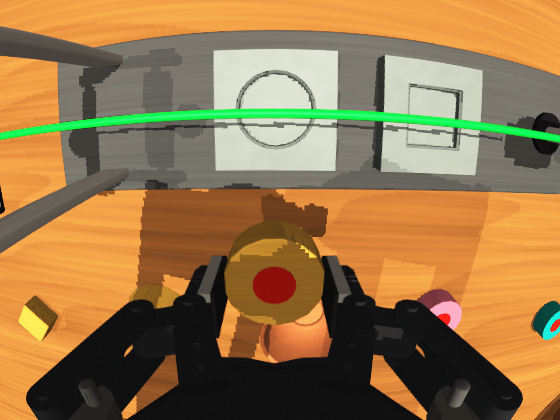

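The wrist view shows the round pocket at about (276,110), with the held seal's mark at (274,285). I'll rectify to the die-top plane and fit both.

Run:
```python
from h import *
import pickle
f,s=pickle.load(open('w4.pkl','rb'))
c0=np.array([608.,39.]);N=480;sc=4 # px/mm, 120mm
# image: u -> -y , v -> -x
m1=np.zeros((N,N),np.float32);m2=m1.copy()
R=np.array(f['R']);t=np.array(f['t'])
v,u=np.mgrid[0:N,0:N]
X=np.stack([c0[0]-(v-N/2)/sc,c0[1]-(u-N/2)/sc,np.full((N,N),28.)],-1)
c=X@R.T+t;h=np.hypot(c[...,0],c[...,1]);r=foc(f)*np.arctan2(h,c[...,2])/h
m1=(c[...,0]*r+f['cx']).astype(np.float32);m2=(c[...,1]*r+f['cy']).astype(np.float32)
W=cv2.remap(f['color'],m1,m2,cv2.INTER_LINEAR);cv2.imwrite('pics/rect.png',W[:,:,::-1])
g=cv2.cvtColor(W,cv2.COLOR_RGB2GRAY)
b=(g>170).astype(np.uint8)
b=cv2.morphologyEx(b,cv2.MORPH_CLOSE,np.ones((25,25)))
cs,_=cv2.findContours(b,0,2);k=max(cs,key=cv2.contourArea);rc=cv2.minAreaRect(k)
tw=lambda p:c0-np.array([p[1]-N/2,p[0]-N/2])/sc
print('die rect',tw(rc[0]),np.array(rc[1])/sc,rc[2])
C=cv2.HoughCircles(cv2.medianBlur(g,5),cv2.HOUGH_GRADIENT,1,10,param1=80,param2=20,minRadius=85,maxRadius=125)
if C is not None:
    for q in C[0][:5]: print('circ',tw(q[:2]),q[2]/sc)
```

```text
die rect [609.79154205  39.25230789] [ 84.34216309 120.03712463] 86.8201675415039
circ [610.625  37.875] 24.8
circ [608.125  37.125] 25.775
circ [608.625  39.625] 25.45
circ [611.375  40.875] 23.925
circ [610.375  34.875] 25.575
```

View pics/rect.png

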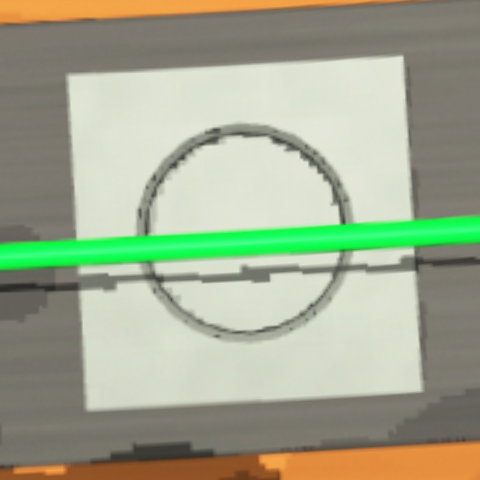

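Die corners and circle edges both put the pocket centre at rect pixel (245,232), i.e. world (609.9, 37.7), with station yaw about 3.1°.

Run:
```python
from h import *
th=np.radians(3.13);ex=np.array([np.cos(th),np.sin(th)]);ey=np.array([-ex[1],ex[0]])
q=quat(-ey);tgt=np.array([610.1,37.7])
manip.move_linear([*tgt,90],q,rate=120);manip.wait(.3)
S=[manip.sense()['eef_pos']]
for _ in range(4): manip.wait(.05);S.append(manip.sense()['eef_pos'])
S=np.array(S);print(S.round(2))
f=manip.grab_frame('wrist');save(f,'wrist5')
g=manip.grab_frame('top');save(g,'top5')
print(manip.sense()['contact_force'],manip.sense()['time'])
```

```text
[[609.96  37.69  90.51]
 [610.    37.67  90.42]
 [610.03  37.68  90.32]
 [610.04  37.68  90.26]
 [610.06  37.69  90.18]]
[ 0.38493026 -0.77811458 -2.7458525 ] 7.775
```

View pics/wrist5.png

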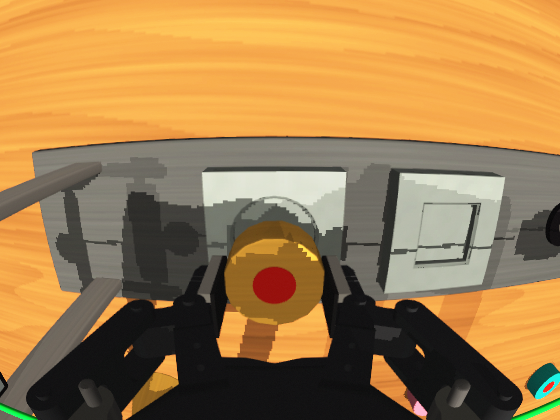

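Pose settles on target. Descending in steps with a force check.

Run:
```python
from h import *
th=np.radians(3.13);ex=np.array([np.cos(th),np.sin(th)]);ey=np.array([-ex[1],ex[0]])
q=quat(-ey);tgt=np.array([610.1,37.7])
manip.move_linear([*tgt,64],q,rate=60);manip.wait(.3)
for z in(60,57,55,53.5,52.5):
    manip.move_linear([*tgt,z],q,rate=25);manip.wait(.15);s=manip.sense()
    print(z,s['eef_pos'].round(2),s['contact_force'].round(1),s['time'])
    if s['contact_force'][2]>8: break
f=manip.grab_frame('wrist');save(f,'wrist6')
```

```text
60 [610.1   37.69  59.96] [-0.1  0.1 -1.7] 9.1167
57 [610.13  37.69  57.01] [-1.  -1.2 -3.2] 9.5333
55 [610.1   37.68  55.  ] [-0.1 -0.2 -2.2] 9.9333
53.5 [610.12  37.66  53.52] [-0.4 -0.9 -2.4] 10.3333
52.5 [610.29  37.67  53.14] [-2.1  0.1  5.6] 10.7333
```

View pics/wrist6.png

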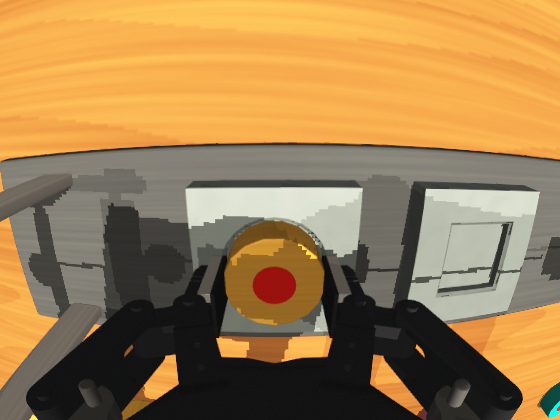

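Contact came at z = 53.1 (expected 53.0 for the pocket floor), so it is down. Release, retreat and look.

Run:
```python
from h import *
th=np.radians(3.13);ex=np.array([np.cos(th),np.sin(th)]);ey=np.array([-ex[1],ex[0]])
q=quat(-ey)
manip.command_gripper(68)
manip.move_linear([610.1,37.7,100],q,rate=100)
p=np.array([610.1,37.7])-70*ex
manip.move_linear([*p,150],q,rate=150);manip.wait(.2)
f=manip.grab_frame('wrist');save(f,'wrist7');import pickle
s=manip.sense();pickle.dump((dict(f),s),open('w7.pkl','wb'))
r=f['color'].astype(int);red=(r[...,0]>100)&(r[...,1]<70)&(r[...,2]<70)
n,l,st,ce=cv2.connectedComponentsWithStats(red.astype(np.uint8))
for i in range(1,n):
    if st[i,4]>30: print(ce[i],st[i],wray(f,*ce[i],45))
f=manip.grab_frame('scene');save(f,'scene7');P=cloud(f)
r=f['color'].astype(int);red=(r[...,0]>100)&(r[...,1]<60)&(r[...,2]<70)
n,l,st,ce=cv2.connectedComponentsWithStats(red.astype(np.uint8))
for i in range(1,n):
    if st[i,4]>8: print('sc',ce[i],st[i,4],np.median(P[l==i],0))
print(s['time'])
```

```text
[274.08303249 119.14079422] [260 106  29  25 554] [610.08512     37.74378165  45.        ]
[193.5 192. ] [175 192  38   1  38] [555.41514547  93.71482928  45.        ]
[292.68935837 208.89358372] [ 257  192   69   36 1278] [546.43410134  20.69661201  45.        ]
[244.89256198 260.87603306] [221 258  45   7 121] [502.10282614  54.51821709  45.        ]
[294.87096774 275.25806452] [288 272  14   6  31] [491.4410673   14.76997644  45.        ]
[268.48901099 285.55494505] [249 281  35  14 182] [480.77726522  35.1646665   45.        ]
[421.4813278  295.80705394] [405 285  41  27 482] [ 471.78499539 -100.8320998    45.        ]
[341.5014245  327.10826211] [330 303  20  50 351] [439.29309173 -31.2457479   45.        ]
[545.36111111 320.56944444] [541 315  10  12  72] [ 421.45610628 -301.1560055    45.        ]
[241.27868852 334.26229508] [232 330  23   9  61] [427.60497954  56.81548658  45.        ]
sc [431.21428571  11.21428571] 14 [-715.71832431  270.89651492  228.28917687]
sc [431.81481481  21.22222222] 27 [-704.81255751  279.55981363  194.50259426]
sc [ 2.4137931  26.27586207] 29 [ -254.50056289 -1253.73022556   194.47658187]
sc [366.25        30.83333333] 12 [-736.74488232   38.78255601  126.19332012]
sc [239.5  72. ] 10 [-718.64373339 -493.34006165  -96.3928326 ]
sc [521.45  105.425] 40 [-831.79791987  707.38141387 -162.29442321]
sc [ 16.07344633 107.30508475] 177 [ -304.65702095 -1371.0257101   -179.40501907]
sc [223.8245614  115.12280702] 57 [-106.45070698 -348.57584267   23.84204831]
sc [230.75 112.25] 12 [-111.43574078 -325.52174825   35.82770722]
sc [ 21.91666667 116.5       ] 12 [ -245.33690495 -1299.47918818  -181.54271384]
sc [232.8125 228.    ] 16 [ 433.52916558 -136.56417601   23.20288158]
sc [283.44 287.08] 25 [610.08097241  36.11417366  43.90562092]
12.7333
```

View pics/wrist7.png

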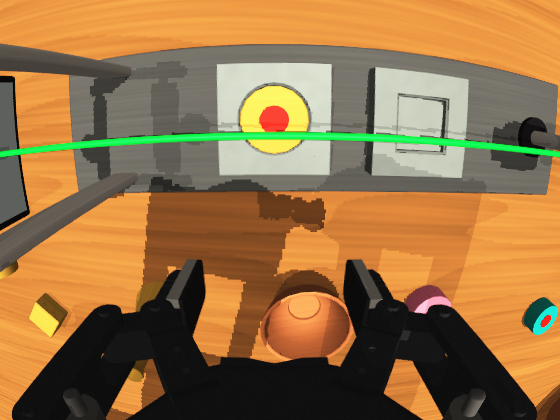

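View pics/scene7.png

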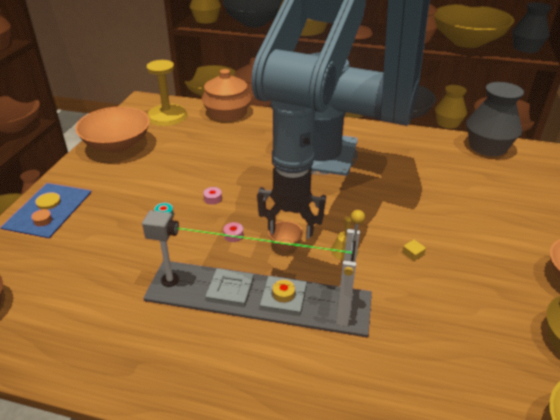

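The seal is seated: the mark at (274,119) in the wrist view is at (610.1, 37.7), with an even ring around it. Next I'll measure the knob from the first top and scene depth pictures and check that the tilt path is reachable.

```bash
cat >> h.py <<'E'
th=np.radians(3.13);ex=np.array([np.cos(th),np.sin(th),0]);ey=np.array([-ex[1],ex[0],0]);ez=np.array([0,0,1.])
O=np.array([611.5,-2.7,0.])
def st(x,y,z): return O+x*ex+y*ey+z*ez
def knob(t): return st(0,170+4*np.cos(t)-88*np.sin(t),170+88*np.cos(t)+4*np.sin(t))
def pose(k,lean,back=0): # lean>0: body leans to -y
    a=-ez*np.cos(lean)+ey*np.sin(lean); return k-a*(3+back),quat(-ex,a)
E
python3 - <<'E'
from h import *
import pickle
for n in('top','scene'):
    f=pickle.load(open(n+'0.pkl','rb'));P=cloud(f)
    print(n,'knob pred px',proj(f,knob(0)),'lens',proj(f,st(0,-180,170)),'mc',proj(f,st(0,170,170)))
    m=(P[...,2]>235)&(P[...,2]<300)&(abs(P[...,0]-602)<40)&(abs(P[...,1]-171)<40)
    q=P[m];print(len(q),np.argwhere(m).mean(0),q.mean(0),q.min(0),q.max(0))
    c=f['color'].astype(int);g=(c[...,1]>140)&(c[...,0]<90)&(c[...,2]<120)
    v,u=np.nonzero(g)
    if len(u): print('green',len(u),(u.min(),v[u.argmin()]),(u.max(),v[u.argmax()]))
for l,t,b in((-.38,0,60),(-.38,0,0),(-.2,.2,0),(0,.38,0),(.1,.5,0)):
    p,q=pose(knob(t),l,b);print(l,t,p.round(),manip.inverse_kinematics(p,q))
E
```

```text
top knob pred px [186.52053457 149.22919122] lens [352.10351381 153.27539241] mc [195.7822056  162.03752775]
134 [148.85074627 186.17164179] [599.64122664 169.92666324 267.19939777] [589.22604062 158.53496043 255.92049509] [612.90450264 183.66390587 274.3768597 ]
green 40 (np.int64(223), np.int64(160)) (np.int64(343), np.int64(153))
scene knob pred px [358.705147   216.58201878] lens [178.03093845 227.67099297] mc [351.93566589 251.99106569]
172 [217.68604651 356.83139535] [609.22595255 168.36623775 260.58634204] [594.72212936 155.78637658 235.24968349] [617.77070731 180.80087179 270.5735224 ]
green 24 (np.int64(271), np.int64(241)) (np.int64(351), np.int64(252))
-0.38 0 [601. 194. 317.] [ 0.32548988  0.46694453  1.13605814 -0.36640143  1.64014063 -2.87762088]
-0.38 0 [602. 172. 261.] [ 0.29283975  0.47486593  1.2568985  -0.36950211  1.50830759 -2.86166392]
-0.2 0.2 [603. 154. 260.] [ 0.17737289  0.41816891  1.30584245 -0.20007911  1.44492948 -2.99092585]
0 0.38 [604. 138. 256.] None
0.1 0.5 [604. 128. 252.] [-0.02610451  0.37458218  1.37841601  0.10119294  1.39755877  3.0429549 ]
```

```bash
cat >> h.py <<'E'
YAW=-.16
J=Ro.from_rotvec([0,0,YAW]).apply(-ex)
def pose(k,lean,back=0):
    # vertical tool with jaw J, turned about the tilt axis: lean>0 body towards -y
    Rx=Ro.from_rotvec(ex*lean);a=Rx.apply(-ez);j=Rx.apply(J)
    return k-a*(3+back),quat(j,a)
E
python3 - <<'E'
from h import *
for l,t,b in((-.38,0,80),(-.38,0,0),(-.28,.1,0),(-.2,.2,0),(-.1,.3,0),(0,.38,0),(0.06,.44,0)):
    p,q=pose(knob(t),l,b);print(l,t,p.round(),manip.inverse_kinematics(p,q))
s=manip.sense();p=s['eef_pos']
manip.move_linear([p[0],p[1],330],rate=250)
p,q=pose(knob(0),-.38,80)
manip.move_ptp(p,q);manip.wait(.3)
f=manip.grab_frame('wrist');save(f,'wrist8');s=manip.sense()
import pickle;pickle.dump((dict(f),s),open('w8.pkl','wb'))
print(p,s['eef_pos'],s['time'],s['joints'].round(2),s['contact_force'])
print('knob pred',wproj(f,knob(0)),'mark',wproj(f,[610.1,37.7,45]),'lens',wproj(f,st(0,-180,170)))
E
```

```text
-0.38 0 [600. 202. 335.] [ 0.33620788  0.46770944  1.09118222 -0.36682749  1.68516209 -2.72345068]
-0.38 0 [602. 172. 261.] [ 0.29283975  0.47486593  1.2568985  -0.36950211  1.50830759 -2.70166392]
-0.28 0.1 [602. 163. 261.] [ 0.23162116  0.44141671  1.28326697 -0.27691303  1.47140437 -2.76939114]
-0.2 0.2 [603. 154. 260.] [ 0.17737289  0.41816891  1.30584245 -0.20007911  1.44492948 -2.83092585]
-0.1 0.3 [603. 145. 258.] [ 0.11062954  0.39636015  1.33104857 -0.10098408  1.42055746 -2.91014619]
0 0.38 [604. 138. 256.] [ 4.51011427e-02  3.81859408e-01  1.35360865e+00 -4.44089210e-16
  1.40612459e+00 -2.99112032e+00]
0.06 0.44 [604. 133. 254.] [ 0.0039038   0.37647104  1.36766983  0.06080014  1.40080626 -3.04270699]
[600.31832715 201.78090227 335.07916475] [600.33208759 201.72074073 335.11232126] 17.4083 [ 0.34  0.47  1.09 -0.37  1.69 -2.72] [-0.08881724  0.34729941 -0.10492953]
knob pred [274.1618266  225.84401251] mark [268.24139256 131.24765996] lens [237.75462441 -46.45795724]
```

View pics/wrist8.png

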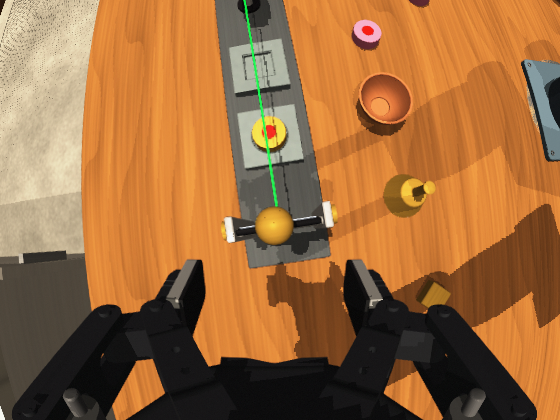

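The ball knob at (274,226) matches its predicted pixel, and the mark at (269,132) does too. Fingers straddle the ball, so I'll pinch it.

Run:
```python
from h import *
p,q=pose(knob(0),-.38,20);manip.move_linear(p,q,rate=120)
p,q=pose(knob(0),-.38,0);manip.move_linear(p,q,rate=60);manip.wait(.3)
s=manip.sense();print(s['eef_pos']-p,s['contact_force'],s['time'])
f=manip.grab_frame('wrist');save(f,'wrist9');print(wproj(f,knob(0)))
manip.command_gripper(18)
s=manip.sense();print(s['grip_width'],s['eef_pos']-p,s['contact_force'],s['torque'],s['time'])
f=manip.grab_frame('wrist');save(f,'wrist10')
```

```text
[0.11411226 0.12207173 0.27090104] [-0.02041224  0.17541026  0.01633662] 18.8417
[274.52805325 289.23360182]
22.916604708580646 [0.0829703  0.08888098 0.28200282] [-0.25890249  0.38630534  1.364149  ] [ 0.17612403  0.04433165 -0.01470252] 19.375
```

View pics/wrist10.png

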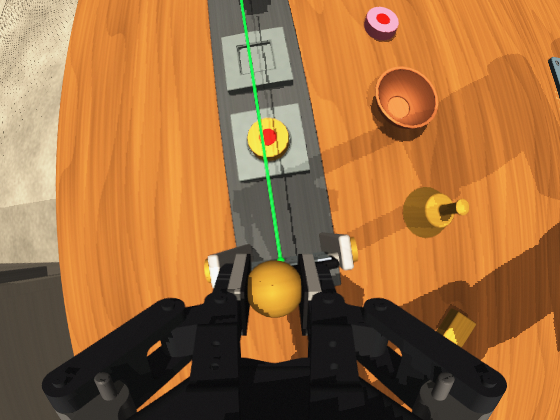

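Ball is held between the pads. Tilting along the arc in steps.

Run:
```python
from h import *
for t in(.08,.16,.24,.32):
    p,q=pose(knob(t),-.38+t);manip.move_linear(p,q,rate=40)
    s=manip.sense();print(t,(s['eef_pos']-p).round(2),s['contact_force'].round(1),s['grip_width'].round(2),round(s['time'],2))
manip.wait(.3)
f=manip.grab_frame('wrist');save(f,'wrist11')
import pickle;pickle.dump((dict(f),manip.sense()),open('w11.pkl','wb'))
f=manip.grab_frame('scene');save(f,'scene11')
```

```text
Traceback (most recent call last):
AttributeError: 'float' object has no attribute 'round'
```

Run:
```python
from h import *
for t in(.16,.24,.32):
    p,q=pose(knob(t),-.38+t);manip.move_linear(p,q,rate=40)
    s=manip.sense();print(t,(s['eef_pos']-p).round(2),s['contact_force'].round(1),round(s['grip_width'],2),round(s['time'],2))
manip.wait(.3)
f=manip.grab_frame('wrist');save(f,'wrist11')
import pickle;pickle.dump((dict(f),manip.sense()),open('w11.pkl','wb'))
f=manip.grab_frame('scene');save(f,'scene11')
```

```text
0.16 [ 0.15 -0.2   0.37] [-0.1  1.9  4.3] 23.0 20.09
0.24 [ 0.17 -0.17  0.37] [-0.1  1.4  6.2] 22.85 20.43
0.32 [ 0.18 -0.18  0.43] [-1.2  1.1  6. ] 23.15 20.76
```

View pics/wrist11.png

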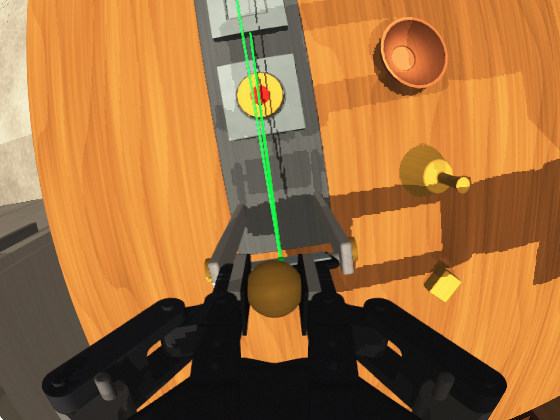

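View pics/scene11.png

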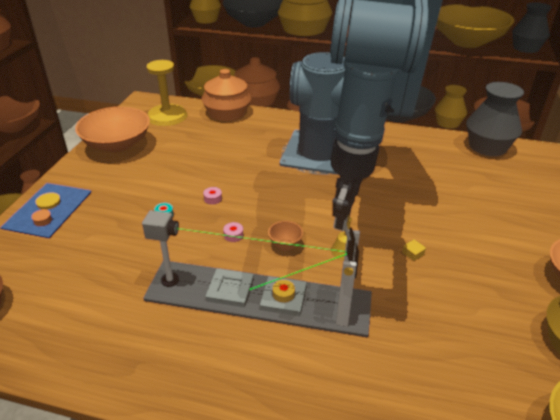

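The scene shows the folded line running from (350,253) past the mark (284,288) to (250,290), so it still passes above the mark. Going to the computed 0.384 and fitting the line.

```bash
cat >> h.py <<'E'
from scipy.optimize import minimize_scalar
def chk(name):
    f=manip.grab_frame('scene');save(f,name);c=f['color'].astype(int)
    ex_=c[...,1]-np.maximum(c[...,0],c[...,2])
    v,u=np.nonzero(ex_>25);w=ex_[v,u]
    mc=proj(f,st(0,170,170))
    red=(c[...,0]-np.maximum(c[...,1],c[...,2])>80)&(c[...,1]<70)
    vv,uu=np.mgrid[0:420,0:560];red&=(abs(uu-284)<14)&(abs(vv-288)<12)
    mk=np.array([uu[red].mean(),vv[red].mean()])
    # folded-line pixels: below incoming line
    lens=proj(f,st(0,-180,170));li=lens[1]+(u-lens[0])*(mc[1]-lens[1])/(mc[0]-lens[0])
    k=(v>li+4)&(u>200)&(u<345);fit=np.polyfit(u[k],v[k],1,w=np.sqrt(w[k]))
    print('mark px',mk,'pred',proj(f,[610.1,37.7,45]),'mc',mc,'n',k.sum(),'line at mark u:',np.polyval(fit,mk[0]),'at mc',np.polyval(fit,mc[0]))
    def cost(t):
        a=proj(f,st(0,170,170));b=proj(f,st(0,170-200*np.cos(2*t),170-200*np.sin(2*t)))
        n=np.array([-(b-a)[1],(b-a)[0]]);n/=np.linalg.norm(n);return np.sum(w[k]*((np.stack([u[k],v[k]],1)-a)@n)**2)
    print('tilt fit',minimize_scalar(cost,bounds=(.1,.7),method='bounded').x)
    cv2.imwrite('pics/'+name+'c.png',cv2.resize(f['color'][200:340,140:400],None,fx=3,fy=3,interpolation=cv2.INTER_CUBIC)[:,:,::-1])
E
python3 - <<'E'
from h import *
chk('scene11b')
for t in(.384,):
    p,q=pose(knob(t),-.38+t);manip.move_linear(p,q,rate=40)
manip.wait(.5)
s=manip.sense();print((s['eef_pos']-p).round(2),s['contact_force'].round(1),s['time'])
chk('scene12')
f=manip.grab_frame('wrist');save(f,'wrist12')
E
```

```text
mark px [283.32352941 287.02941176] pred [284.3268208  287.18255165] mc [351.93566589 251.99106569] n 149 line at mark u: 276.53067655192945 at mc 251.57967377909858
tilt fit 0.31100428591494483
[0.18 0.44 0.66] [-0.5  0.4  7.8] 22.0
mark px [283.72222222 288.11111111] pred [284.3268208  287.18255165] mc [351.93566589 251.99106569] n 55 line at mark u: 285.6538598933296 at mc 251.331649656893
tilt fit 0.3720286008925379
```

View pics/scene12c.png

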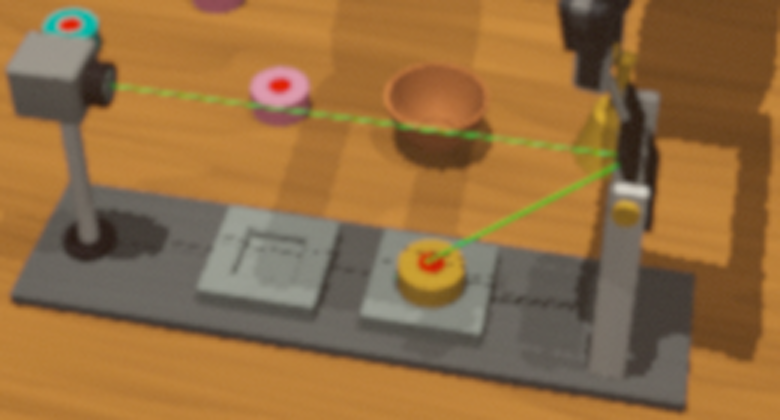

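View pics/wrist12.png

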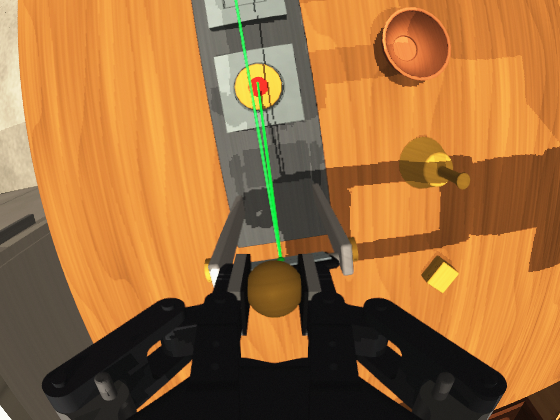

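The line now ends on the mark at (284,287) in the scene picture, near the middle. Zooming in to refine.

Run:
```python
import cv2,numpy as np
a=cv2.imread('pics/wrist12.png')[60:120,220:300];b=cv2.imread('pics/scene12.png')[270:310,250:330]
a=cv2.resize(a,None,fx=7,fy=7,interpolation=0);b=cv2.resize(b,None,fx=7,fy=7,interpolation=0)
cv2.imwrite('pics/z12.png',cv2.resize(np.vstack([a,b]),None,fx=.85,fy=.85,interpolation=0))
```

```text
(no output)
```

View pics/z12.png

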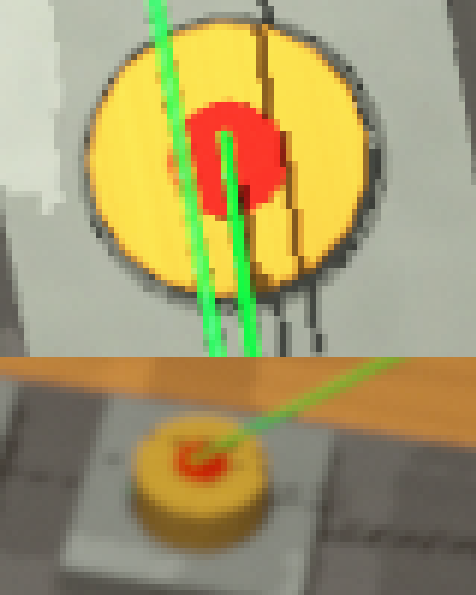

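In the wrist view (top crop), the line's end at crop (226,133) lies about 3–4.5 mm past the mark's centre (228,160), on the side away from the mirror. It needs about 0.008 rad more tilt.

Run:
```python
from h import *
t=.392
p,q=pose(knob(t),-.38+t);manip.move_linear(p,q,rate=20);manip.wait(.6)
s=manip.sense();print((s['eef_pos']-p).round(2),s['contact_force'].round(1),s['time'])
chk('scene13')
f=manip.grab_frame('wrist');save(f,'wrist13')
a=cv2.imread('pics/wrist13.png')[60:120,220:300]
cv2.imwrite('pics/z13.png',cv2.resize(a,None,fx=8,fy=8,interpolation=0))
```

```text
[0.18 0.46 0.67] [-1.3  0.3  8.3] 22.95
mark px [282.25 287.4 ] pred [284.3268208  287.18255165] mc [351.93566589 251.99106569] n 45 line at mark u: 287.734151772615 at mc 251.19969612354996
tilt fit 0.3797101677558535
```

View pics/z13.png

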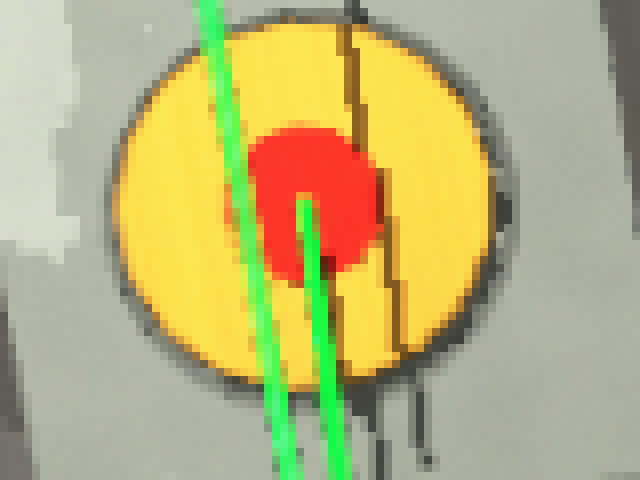

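The line's end at crop (304,200) now sits at the mark's centre (307,207), within about 1 mm. A short steadiness check, then hand in.

Run:
```python
from h import *
manip.wait(1)
f=manip.grab_frame('wrist');save(f,'wrist14');s=manip.sense()
print(s['eef_pos'],s['grip_width'],abs(s['joint_vel']).max(),s['time'])
print(np.abs(cv2.imread('pics/wrist14.png')[60:120,220:300].astype(int)-cv2.imread('pics/wrist13.png')[60:120,220:300]).max())
chk('scene14')
manip.job_done()
```

```text
[604.03937507 137.59696337 256.5337796 ] 22.806724963296748 0.001556390713157006 24.1
19
mark px [282.25 287.4 ] pred [284.3268208  287.18255165] mc [351.93566589 251.99106569] n 44 line at mark u: 287.7415536484665 at mc 251.20691269723028
tilt fit 0.37979852765213923
the job is handed in; nothing more can be done
```

View pics/scene14.png

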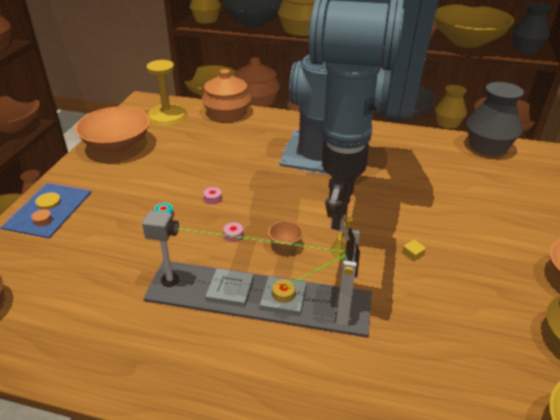

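I set the brass seal, red mark up, fully down in the round nest and let go of it. I then pinched the mirror knob and tilted the mirror until the green line met the red mark. The job was handed in at about 24 s with the arm still holding the mirror.

- **Seating:** the seal touched down at TCP height 53.1 mm, against 53.0 mm expected for the pocket floor. After release, its mark was measured at (610.1, 37.7), within 0.2 mm of the pocket centre.
- **Aim:** in the last wrist close-up, the line ends within about 1 mm of the mark's centre. Over the next second, the arm stayed still and the picture barely changed.
- **Disagreements:** I commanded a tilt of 0.392 rad. The coarse line fit in the scene camera gives 0.380, and geometry predicts 0.384. I trusted the direct wrist view of the line's end on the mark.
- **Other wares:** I did not touch them, and in the final scene picture they look as they were. I did not re-measure their positions.

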